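# Set the damper cradle one notch wider

### The job

A longer shock absorber is coming onto the bench cradle, the pin-notched rail with the V-grooved rests. Squeeze the latch tab of its sliding V-rest, slide the rest one notch away from the fixed V-block, and let go there so that the tab springs back out with its tooth in that next gap between the rail's pins. Leave the similar rail with the plain square-topped stop as it is: its slider stays in the notch it is in.

Things in the scene. Friction and masses are not known exactly. Their poses are not given: they have to be found in the camera images.
- cradle: Damper cradle: dark steel plate 86 x 220 x 12 mm fixed to the bench, carrying a fixed V-block and a sliding V-rest. Origin: centre of its underside, on the bench. y axis: along the slide, from the fixed V-block to the open end; z up. Along its -x edge stand four 10 mm steel pins, 36 mm apart, tops at 35 mm: the three gaps are the notches. The rest starts in the gap nearest the V-block.
- fixed_block (a point): Top centre of the cradle's fixed dark V-block, 90 mm above the bench; it is 70 mm wide, 14 mm thick, with a V groove on top, and stands across the cradle's -y end.
- rest (a joint): Slide of the V-rest along the cradle's +y (away from the V-block), m: 0 = middle of the starting notch, 0.036 the next, 0.072 the last; range -0.012 to 0.084. Latched it has 9 mm of play each way. Let go off-centre, the round pins guide the latch tooth (8 mm pin under the tab) into the nearer gap, unless it is almost on a pin's crest. Friction 1 to 2 N when unlatched.
- rest_tab (a joint): Latch tab of the V-rest, m: 0 = out (locked), 0.012 = fully in; unlocks beyond about 0.011, so press it right in. Steel plate 30 mm wide along the slide, 5 mm thick, from 40 to 84 mm above the bench, on the -x side of the grip lug; it moves towards the cradle's +x. Spring 3 N at first, 6 N fully in.
- rest_grip (a point): Where to squeeze the V-rest, 64 mm above the bench: aluminium lug (26 mm across, 36 mm along the slide, top 84 mm) with the tab beside it. From here along the cradle's x: tab face -26 mm (out) or -14 mm (in), lug's far face +18 mm; 44 mm over both, 32 squeezed. 10 to 30 N from above does it. The slider's V-plate (70 mm wide, top 90 mm) stands 33 to 45 mm away towards -y; +y is clear.
- stop (a joint): Slide of the plain square-topped stop on the other, similar rail, same meaning as rest. To be left in its starting notch, around 0.
- stop_grip (a point): Grip of that other slider, the one to leave alone, 64 mm above the bench; its slider and end block have flat tops, no V groove, and are narrower (50 mm) and lower (72 mm).
There are look-alikes about, which are no part of the job. What is shaped like the cradle but blue, purple or yellow is not meant.

How it is judged:
By the outcome, as a careful person would: the job done as asked, in the order asked, and still so for the second after the job is handed in, with the robot touching nothing.
It also fails if it takes over 32 s, if anything falls off the work surface, if the arm or the gripper's body presses on something with over 40 N, if the wrist force passes 120 N, or if a joint passes its speed limit or range.

### The arm

A 7-joint arm with a two-finger parallel gripper is mounted at the origin on the work surface. World frame = base frame: x ahead of the robot, y to its left, z up, the work surface at z = 0. Lengths are in m, angles in rad, forces in N, time in s.
With the tool pointing down it reaches from about 0.4 to 0.85 m from the base axis. Payload 10.4 kg.
Tool frame: the origin (TCP) lies between the finger pads; the fingertips stand 22 mm ahead of it and the grasp point (between the pads) lies 3 mm ahead of it; z points along the fingers, y is the line along which they close (so a half turn about z gives the same grasp; the last joint's range is limited). The gripper opens to 85 mm and grips with 20 to 120 N. Pads are 22 mm wide; open, the fingers measure 114 mm over their backs; the gripper's body (76 mm by 85 mm) begins 54 mm behind the grasp point. The pads swing forward as they close: fully open they stand 13 mm farther back than shut.
Start: joints at [1.224, 0.332, -0.065, 1.46, 0.022, 1.35, -0.088], TCP at [0.199, -0.593, 0.253] pointing down, gripper open.
Joint ranges: [-2.6, 2.6], [-0.5, 2.12], [-1.47, 1.34], [0.16, 2.42], [-1.27, 4.41], [0.06, 2.06], [-2.6, 2.6]. Speed limits (rad/s): [2.22, 2.22, 2.79, 2.79, 3.14, 3.14, 3.14].

### API

Orientations are given as a unit quaternion [x, y, z, w].
In Python, from workcell import manip, camera, ticket, boxes_of, outline_of gives the robot as it stands.
- The arm moves only by the tool carry_out, never from a script. Its argument "deltas" is a list of rows, each a list of 5 numbers: the shift along the tool's x, y, z as a fraction of full scale, then the turn about the tool's z as a fraction of full scale, then the opening, from -1 (shut) to 1 (fully open), so that 0 is half open. In form: [[tx, ty, tz, spin, gripper], ...]. A call has 1 to 20 rows; each row is the pose to reach, as a shift and turn from the pose commanded when the call began, along the tool's axes at that moment; what a row does not reach only later rows make up. Full scale, the value 1, is 150 mm for a shift and 30 degrees for a turn. A row lasts 1/8 s, in which the tool goes at most 62.5 mm and 10.7 degrees, less where a joint would pass 70% of its speed; a pose out of reach is approached as far as the arm can. A call with a number of a shift or a turn outside -1 to 1 is refused whole. A call with a gripper value outside its range is refused whole. The fingers move at their own pace and stop on an object; "force" is the grip in N (left out, the last holds). Time passes only in rows, so rows that repeat a pose let the fingers close. It gives the time, the measured TCP pose, the force, the opening and the grip force at its end, in the units of the state.
- manip.get_obs(): the state, without advancing time (a new reading comes with each control period).
- camera(name): name is "scene" or "top"; returns a dict with "img" (384x512x3 uint8, red, green, blue), "depth" (384x512 float32, m along the optical axis (not along the pixel's ray), 0 where there is no reading), "vertical_fov" (degrees; the focal length in pixels is half the picture's height over the tangent of half this angle, whatever the lens; pixels are square), "cx", "cy" (the principal point, pixels), "k1" (the pictures are not rectified: a ray, as slopes to the right and down, at radius r is drawn at 1 + k1 r^2 times it, then the intrinsics apply), "R" (3x3) and "t" (3): a world point X has camera coordinates R X + t. Camera axes: x right, y down, z forward; pixel columns grow to the right and rows downward; lengths in m; the calibration is good to about 2 mm. A picture is of the moment at which its call begins.
- ticket.hand_in(): hands the job in; it is judged then, once.
Trained networks look in a picture, given as the dict that the camera call returned (one of the last four; its "shot" number tells which), for a name from the list of things; names that differ only in an ending like _2 or _b are one class to them, and where a whole thing is asked for, a point or a joint stands for the part that bears it (a point fixed in the world has none). Each returns a list of dicts, best first, with "conf" (0 to 1); they miss things now and then, are a little off and sometimes report something else, mostly with a low value. They report only what shows in the picture. A call takes as long as a camera call. They do not tell look-alikes from the thing itself.
- boxes_of(query, picture): "position" ([x, y, z] in m, in world coordinates, good to about 4 mm: the middle of the surface that is visible of it).
- outline_of(query, picture): "region" (384x512 bool, what is visible of it).
The state is a dict: "clock": time; "joint_pos": joint angles; "joint_velocities": joint speeds; "tau": joint torques, N m; "position": TCP position; "ee_rot": TCP orientation; "ft_force": force on the tool from outside, world axes, zero at the start; "torque": the same for the moment, N m; "grip_width": opening from 0.0 (shut) to 1.0 (fully open); "grasp_force": force on a finger pad.
Only numpy, scipy, OpenCV 4.12 (cv2) and the standard library are available. Lean on these libraries where they do the work, as an engineer would, in place of code of your own. Each camera call takes 0.05 s, during which the arm holds its last target. There are 200 camera calls.

## Working session

There is one attempt and no reset: what is moved stays moved. The work goes in short steps, Python scripts to look and compute and a tool call to move; the robot and the scene stay as the last step left them, time stands still between calls to the robot, and variables do not carry over. Pictures are saved under pics/ and viewed, at most 10 in all, crops included, and the job is handed in when it is done.

Besides the shell and the picture viewer there is one more tool, called after "Emit:" as name(argument=value, ...) on one line, values as JSON. carry_out: Moves the arm, as the interface text tells. Its arguments: {"type":"object","properties":{"deltas":{"type":"array","items":{"type":"array","items":{"type":"number"}}},"force":{"type":"number"}},"required":["deltas"]}

```bash
mkdir -p pics
cat > h.py <<'E'
import numpy as np, cv2
from workcell import manip, camera, ticket, boxes_of, outline_of
def world(p,u,v,d=None):
    f=p["img"].shape[0]/2/np.tan(np.radians(p["vertical_fov"])/2)
    K=np.array([[f,0,p["cx"]],[0,f,p["cy"]],[0,0,1]])
    uv=np.stack([np.ravel(u),np.ravel(v)],1).astype(float)
    n=cv2.undistortPoints(uv[:,None],K,np.array([p["k1"],0,0,0,0.]))[:,0]
    d=p["depth"][np.ravel(v).astype(int),np.ravel(u).astype(int)] if d is None else d
    X=np.c_[n*np.reshape(d,(-1,1)),np.ravel(d)*np.ones(len(n))]
    return (X-p["t"])@p["R"]
def save(p,n): cv2.imwrite("pics/"+n,p["img"][:,:,::-1])
E
python3 - <<'E'
from h import *
np.set_printoptions(precision=3,suppress=True)
for c in("scene","top"):
    p=camera(c); save(p,c+"1.png")
    for q in("cradle","rest","rest_grip","fixed_block","stop","rest_tab"):
        print(c,q,[(np.round(b["position"],3).tolist(),round(b["conf"],2)) for b in boxes_of(q,p)])
print(manip.get_obs())
E
cd pics; python3 -c "
import cv2,numpy as np
cv2.imwrite('a.png',cv2.resize(np.vstack([cv2.imread('scene1.png'),cv2.imread('top1.png')]),(400,600)))"
```

```text
scene cradle [([0.54, 0.198, 0.016], 0.96), ([0.677, 0.456, 0.024], 0.91), ([0.266, 0.236, 0.015], 0.72), ([0.354, 0.521, 0.021], 0.68)]
scene rest [([0.255, 0.23, 0.063], 0.87), ([0.53, 0.182, 0.062], 0.8), ([0.676, 0.444, 0.064], 0.71), ([0.35, 0.512, 0.064], 0.57)]
scene rest_grip [([0.534, 0.182, 0.063], 0.96), ([0.35, 0.516, 0.06], 0.95), ([0.254, 0.23, 0.059], 0.91), ([0.67, 0.442, 0.064], 0.59)]
scene fixed_block [([0.265, 0.238, 0.02], 0.89), ([0.675, 0.449, 0.026], 0.86), ([0.356, 0.522, 0.021], 0.84), ([0.537, 0.2, 0.021], 0.67)]
scene stop [([0.538, -0.223, 0.054], 0.6)]
scene rest_tab [([0.505, 0.204, 0.079], 0.48)]
top cradle [([0.657, 0.464, 0.016], 0.97), ([0.35, 0.528, 0.018], 0.96), ([0.525, 0.216, 0.014], 0.9), ([0.261, 0.25, 0.01], 0.62)]
top rest [([0.245, 0.23, 0.072], 0.94), ([0.516, 0.179, 0.074], 0.93), ([0.333, 0.508, 0.073], 0.62), ([0.659, 0.447, 0.075], 0.59)]
top rest_grip [([0.519, 0.18, 0.073], 0.96), ([0.339, 0.511, 0.071], 0.86), ([0.248, 0.228, 0.071], 0.68)]
top fixed_block [([0.528, 0.221, 0.018], 0.9), ([0.35, 0.526, 0.018], 0.9), ([0.262, 0.252, 0.016], 0.87), ([0.657, 0.464, 0.019], 0.77)]
top stop [([0.517, -0.215, 0.066], 0.62)]
top rest_tab [([0.496, 0.209, 0.064], 0.62), ([0.232, 0.253, 0.076], 0.39)]
{'clock': 0.7, 'joint_pos': array([ 1.224,  0.332, -0.065,  1.46 ,  0.022,  1.35 , -0.088]), 'joint_velocities': array([-0.001,  0.   , -0.   , -0.002, -0.   ,  0.   ,  0.001]), 'tau': array([ -0.001, -62.509,   0.049, -39.177,   0.017,   0.002,  -0.   ]), 'position': array([ 0.199, -0.593,  0.253]), 'ee_rot': array([0.987, 0.161, 0.   , 0.   ]), 'ft_force': array([-0.007,  0.426, -0.408]), 'torque': array([ 0.07 ,  0.026, -0.014]), 'grasp_force': 0.0, 'grip_width': 0.9995394803775571}
```

View pics/top1.png

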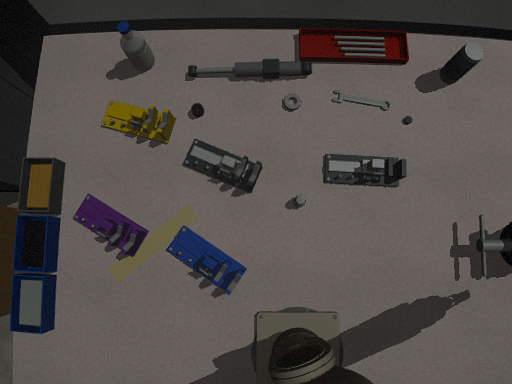

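View pics/scene1.png

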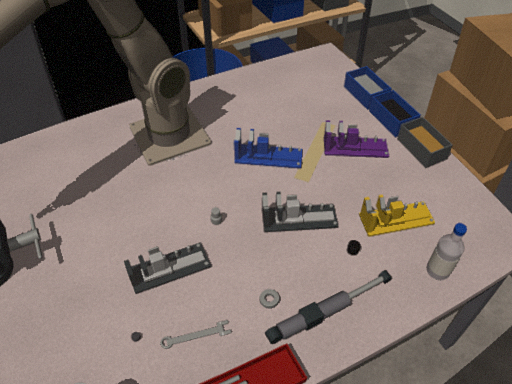

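The top view shows dark cradles at (222,165) and (363,170), and blue, purple and yellow look-alikes on the left. In the scene view the dark ones are at (300,212) and (168,265). I'll zoom in on both dark ones and measure the left one.

Run:
```python
from h import *
np.set_printoptions(precision=4,suppress=True)
crops=[]
C=[]
for c,(u,v) in(("scene",(300,210)),("top",(222,165))):
    p=camera(c)
    k=p["img"][v-42:v+42,u-56:u+56,::-1]; crops.append(cv2.resize(k,(400,300),interpolation=cv2.INTER_CUBIC))
    u2,v2=(168,262) if c=="scene" else (363,170)
    k=p["img"][v2-42:v2+42,u2-56:u2+56,::-1]; crops.append(cv2.resize(k,(400,300),interpolation=cv2.INTER_CUBIC))
    vv,uu=np.mgrid[v-60:v+60,u-70:u+70]
    X=world(p,uu,vv); rgb=p["img"][vv.ravel(),uu.ravel()]; ok=p["depth"][vv.ravel(),uu.ravel()]>0
    s=ok&(np.hypot(X[:,0]-.53,X[:,1]-.2)<.15); X=X[s];rgb=rgb[s]
    np.savez(c+"pc.npz",X=X,rgb=rgb,uv=np.c_[uu.ravel(),vv.ravel()][s])
    print(c,"table z",np.median(X[:,2]))
    P=X[(X[:,2]>.006)&(X[:,2]<.11)]
    r=cv2.minAreaRect(P[:,:2].astype(np.float32)*1000); print("all>6mm",r)
    P=X[(X[:,2]>.007)&(X[:,2]<.018)]; r=cv2.minAreaRect(P[:,:2].astype(np.float32)*1000); print("plate",r,len(P))
    P=X[(X[:,2]>.078)]; print("high",len(P), P[:,2].max())
cv2.imwrite("pics/crop.png",np.vstack([np.hstack(crops[:2]),np.hstack(crops[2:])]))
```

```text
scene table z 0.0030047215942672467
all>6mm ((531.8101806640625, 200.66778564453125), (291.772705078125, 274.64227294921875), 6.821568965911865)
plate ((535.98388671875, 203.03005981445312), (279.1826171875, 257.56317138671875), 61.31668472290039) 1008
high 326 0.09771045214943723
top table z 0.0002909883287578267
all>6mm ((530.7813720703125, 213.50799560546875), (236.08877563476562, 94.5670166015625), 67.6875)
plate ((530.1273803710938, 221.986572265625), (220.96017456054688, 86.64368438720703), 67.54877471923828) 1284
high 347 0.0937752758809207
```

View pics/crop.png

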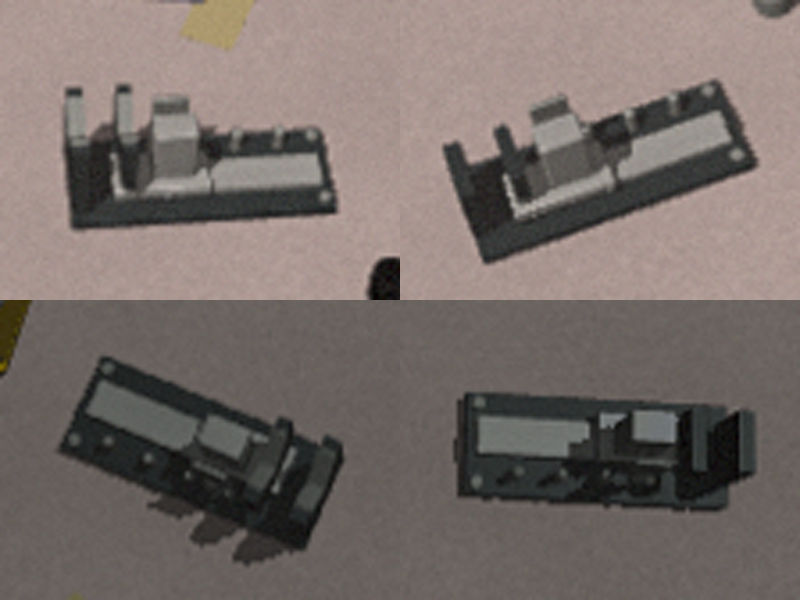

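The left one, top (222,165) and scene (300,212), has the wide V-topped blocks and is the target. The right one has narrow flat tops and is the stop. The plate fit of 221 x 87 mm matches the given size. Next I'll locate the lug.

```bash
cat >> h.py <<'E'
C0=np.array([.530,.222]); ey=np.array([np.cos(np.radians(67.5)),np.sin(np.radians(67.5))]); ex=np.array([ey[1],-ey[0]])
def cr(X): return np.c_[(X[:,:2]-C0)@ex,(X[:,:2]-C0)@ey,X[:,2]]
E
python3 - <<'E'
from h import *
np.set_printoptions(precision=4,suppress=True)
for c in("top","scene"):
    X=cr(np.load(c+"pc.npz")["X"])
    for lo,hi in((.007,.018),(.076,.089),(.087,.098)):
        P=X[(X[:,2]>lo)&(X[:,2]<hi)&(abs(X[:,0])<.06)&(abs(X[:,1])<.125)]
        h,e=np.histogram(P[:,1],np.arange(-.124,.125,.008)); print(c,lo,"y",dict((round(a,3),int(b)) for a,b in zip(e,h) if b))
        P=P[abs(P[:,1]+.03)<.035] if lo>.05 else P
        h,e=np.histogram(P[:,0],np.arange(-.06,.06,.006)); print("   x",dict((round(a,3),int(b)) for a,b in zip(e,h) if b), "zmed",np.median(P[:,2]))
E
```

```text
top 0.007 y {np.float64(-0.116): 10, np.float64(-0.108): 10, np.float64(-0.1): 9, np.float64(-0.092): 50, np.float64(-0.084): 79, np.float64(-0.076): 52, np.float64(-0.068): 20, np.float64(-0.06): 11, np.float64(-0.052): 25, np.float64(-0.044): 34, np.float64(-0.036): 30, np.float64(-0.028): 23, np.float64(-0.02): 27, np.float64(-0.012): 28, np.float64(-0.004): 23, np.float64(0.004): 57, np.float64(0.012): 73, np.float64(0.02): 66, np.float64(0.028): 60, np.float64(0.036): 58, np.float64(0.044): 66, np.float64(0.052): 68, np.float64(0.06): 69, np.float64(0.068): 54, np.float64(0.076): 60, np.float64(0.084): 62, np.float64(0.092): 74, np.float64(0.1): 66, np.float64(0.108): 20}
   x {np.float64(-0.048): 33, np.float64(-0.042): 149, np.float64(-0.036): 139, np.float64(-0.03): 96, np.float64(-0.024): 79, np.float64(-0.018): 99, np.float64(-0.012): 81, np.float64(-0.006): 58, np.float64(-0.0): 62, np.float64(0.006): 57, np.float64(0.012): 55, np.float64(0.018): 59, np.float64(0.024): 77, np.float64(0.03): 108, np.float64(0.036): 115, np.float64(0.042): 17} zmed 0.011581606869808872
top 0
[... 2564 characters left out ...]
np.float64(0.018): 31, np.float64(0.024): 3, np.float64(0.03): 2, np.float64(0.036): 5} zmed 0.0839261681323348
scene 0.087 y {np.float64(-0.116): 16, np.float64(-0.108): 33, np.float64(-0.1): 12, np.float64(-0.076): 12, np.float64(-0.068): 34, np.float64(-0.06): 7, np.float64(-0.044): 4, np.float64(-0.036): 5, np.float64(-0.028): 3, np.float64(-0.02): 5, np.float64(-0.012): 3}
   x {np.float64(-0.036): 2, np.float64(-0.03): 3, np.float64(-0.024): 7, np.float64(-0.018): 4, np.float64(-0.012): 1, np.float64(-0.006): 1, np.float64(-0.0): 2, np.float64(0.006): 5, np.float64(0.012): 5, np.float64(0.018): 4, np.float64(0.024): 7, np.float64(0.03): 5, np.float64(0.036): 3} zmed 0.08965236809469247
```

Emit:
carry_out(deltas=[[0.3, -0.3, 0, 0, 1], [0.6, -0.6, 0, 0, 1], [1, -1, 0, 0, 1]])

```text
clock: 1.18
position: [0.2831, -0.4229, 0.2534]
ee_rot: [0.987, 0.161, 0.0, 0.0]
ft_force: [0.9, -0.5, -0.3]
grip_width: 0.997
grasp_force: 0.0
```

Emit:
carry_out(deltas=[[0.3, -0.3, 0, -0.33, 1], [0.6, -0.6, 0, -0.66, 1], [1, -1, 0, -1, 1], [1, -1, 0, -1, 1]])

```text
clock: 1.68
position: [0.3783, -0.2314, 0.2538]
ee_rot: [0.91, 0.414, 0.0, 0.0]
ft_force: [-0.5, -0.8, -0.0]
grip_width: 1.003
grasp_force: 0.0
```

Emit:
carry_out(deltas=[[0.35, -0.15, 0, -0.3, 1], [0.7, -0.3, 0, -0.62, 1], [1, -0.5, 0, -0.62, 1], [1, -0.5, 0, -0.62, 1]])

```text
clock: 2.17
position: [0.4205, -0.0688, 0.2538]
ee_rot: [0.831, 0.556, 0.0, 0.0]
ft_force: [-0.4, -1.3, -0.6]
grip_width: 1.001
grasp_force: 0.0
```

Emit:
carry_out(deltas=[[0.4, -0.02, 0.1, 0, 1], [0.8, -0.04, 0.2, 0, 1], [1, -0.05, 0.3, 0, 1], [1, -0.05, 0.3, 0, 1]])

```text
clock: 2.68
position: [0.471, 0.0699, 0.2073]
ee_rot: [0.832, 0.554, -0.0, -0.001]
ft_force: [0.4, -0.6, -0.6]
grip_width: 1.002
grasp_force: 0.0
```

Emit:
carry_out(deltas=[[0.4, 0, 0.1, 0, 1], [0.8, 0, 0.15, 0, 1], [0.89, 0, 0.2, 0, 1], [0.89, 0, 0.2, 0, 1], [0.89, 0, 0.2, 0, 1]])

```text
clock: 3.3
position: [0.5235, 0.1891, 0.1786]
ee_rot: [0.834, 0.552, -0.0, 0.001]
ft_force: [-0.3, -1.2, 0.3]
grip_width: 0.996
grasp_force: 0.0
```

Run:
```python
from h import *
np.set_printoptions(precision=4,suppress=True)
o=manip.get_obs(); print(cr(o["position"][None]),np.degrees(2*np.arctan2(o["ee_rot"][1],o["ee_rot"][0])),o["position"])
a=camera("scene");b=camera("top")
f=lambda p,u,v:cv2.resize(p["img"][v-56:v+56,u-37:u+37,::-1],(400,600),interpolation=cv2.INTER_CUBIC)
cv2.imwrite("pics/hover.png",np.hstack([f(a,295,195),f(b,225,165)]))
```

```text
[[ 0.0065 -0.0329  0.1786]] 67.0028399033009 [0.5235 0.1891 0.1786]
```

View pics/hover.png

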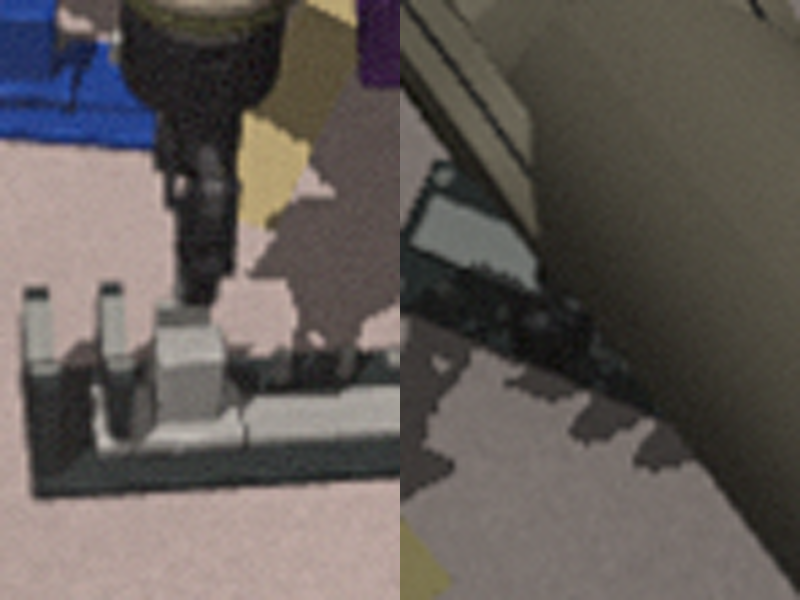

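The hover view shows the gripper directly over the lug, at about (190,300) in the left half. I'll correct the offset and descend.

Emit:
carry_out(deltas=[[0.02, -0.01, 0.1, -0.01, 1], [0.04, -0.025, 0.3, -0.02, 1], [0.04, -0.025, 0.4, -0.02, 1], [0.04, -0.025, 0.4, -0.02, 1], [0.04, -0.025, 0.4, -0.02, 1]], force=25)

```text
clock: 4.03
position: [0.5224, 0.1986, 0.119]
ee_rot: [0.83, 0.557, 0.0, 0.0]
ft_force: [0.1, -0.0, 1.2]
grip_width: 0.995
grasp_force: 0.0
```

Run:
```python
from h import *
np.set_printoptions(precision=4,suppress=True)
o=manip.get_obs(); print(cr(o["position"][None]),np.degrees(2*np.arctan2(o["ee_rot"][1],o["ee_rot"][0])),o["joint_velocities"],o["ft_force"])
```

```text
[[ 0.0019 -0.0245  0.119 ]] 67.7458132739172 [ 0.0025 -0.0071 -0.0037 -0.0069  0.0014 -0.0025 -0.0002] [ 0.1397 -0.0351  1.1549]
```

Emit:
carry_out(deltas=[[-0.01, 0.005, 0.1, 0, 1], [-0.01, 0.005, 0.2, 0, 1], [-0.01, 0.005, 0.3, 0, 1], [-0.01, 0.005, 0.345, 0, 1], [-0.01, 0.005, 0.345, 0, 1], [-0.01, 0.005, 0.345, 0, 1]])

```text
clock: 4.78
position: [0.5224, 0.1971, 0.0669]
ee_rot: [0.83, 0.557, 0.0, 0.0]
ft_force: [0.2, -0.3, -0.6]
grip_width: 1.004
grasp_force: 0.0
```

Emit:
carry_out(deltas=[[0, 0, 0, 0, -1], [0, 0, 0, 0, -1], [0, 0, 0, 0, -1], [0, 0, 0, 0, -1], [0, 0, 0, 0, -1], [0, 0, 0, 0, -1], [0, 0, 0, 0, -1], [0, 0, 0, 0, -1]], force=25)

```text
clock: 5.78
position: [0.524, 0.1963, 0.0675]
ee_rot: [0.831, 0.557, 0.001, 0.001]
ft_force: [7.0, -1.4, 3.3]
grip_width: 0.364
grasp_force: 29.6
```

Run:
```python
from h import *
np.set_printoptions(precision=4,suppress=True)
o=manip.get_obs(); print(cr(o["position"][None]),o["grip_width"]*85,o["ft_force"],o["torque"])
```

```text
[[ 0.0043 -0.026   0.0675]] 30.964316835569086 [ 6.9608 -1.372   3.2985] [-0.1289 -0.3771 -0.077 ]
```

Emit:
carry_out(deltas=[[0.02, 0.01, 0, 0, -1], [0.06, 0.01, 0, 0, -1], [0.1, 0.01, 0, 0, -1], [0.14, 0.01, 0, 0, -1], [0.18, 0.01, 0, 0, -1], [0.22, 0.01, 0, 0, -1], [0.24, 0.01, 0, 0, -1], [0.24, 0.01, 0, 0, -1], [0.24, 0.01, 0, 0, -1]])

```text
clock: 6.9
position: [0.5381, 0.23, 0.0675]
ee_rot: [0.83, 0.557, 0.001, 0.0]
ft_force: [2.9, 0.7, 5.8]
grip_width: 0.367
grasp_force: 27.2
```

Run:
```python
from h import *
np.set_printoptions(precision=4,suppress=True)
o=manip.get_obs(); print(cr(o["position"][None]),o["grip_width"]*85,o["ft_force"],o["torque"])
p=camera("scene"); u,v=300,205
cv2.imwrite("pics/slid.png",cv2.resize(p["img"][v-45:v+45,u-60:u+60,::-1],(800,600),interpolation=cv2.INTER_CUBIC))
vv,uu=np.mgrid[v-60:v+60,u-70:u+70]
X=cr(world(p,uu,vv)); P=X[(X[:,2]>.05)&(X[:,2]<.095)&(abs(X[:,0])<.04)&(abs(X[:,1])<.125)&(X[:,0]>.012)]
h,e=np.histogram(P[:,1],np.arange(-.124,.125,.006)); print(dict((float(round(a,3)),int(b)) for a,b in zip(e,h) if b))
```

```text
[[0.0044 0.0105 0.0675]] 31.215087235016064 [2.8551 0.6632 5.8022] [ 0.2888  0.3118 -0.1251]
{-0.112: 36, -0.106: 26, -0.1: 15, -0.04: 5, -0.034: 36, -0.028: 26, -0.022: 3, -0.01: 13, -0.004: 19, 0.002: 9, 0.008: 7, 0.014: 4, 0.02: 4, 0.026: 1}
```

View pics/slid.png

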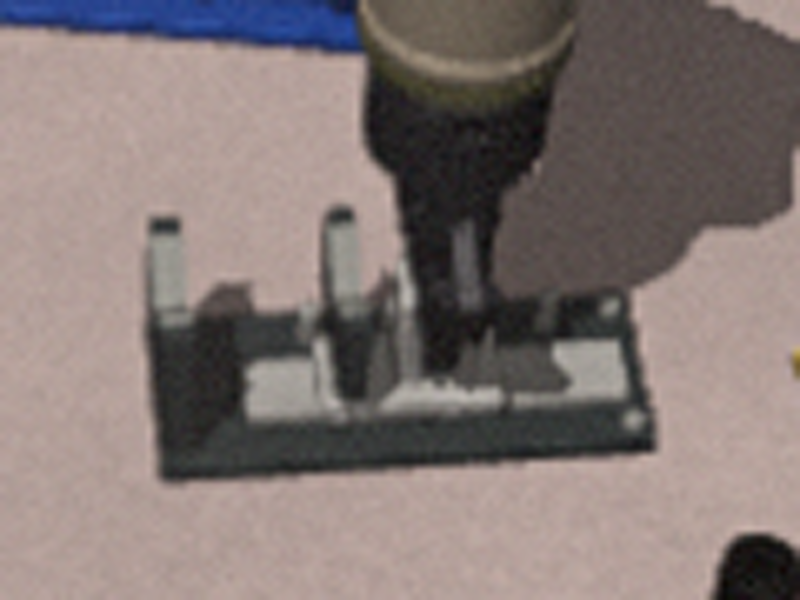

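The rest moved with the gripper: its V-plate at (340,255) is now about 36 mm further from the block. I'll release and then lift.

Emit:
carry_out(deltas=[[0, 0, 0, 0, 0.2], [0, 0, 0, 0, 1], [0, 0, 0, 0, 1], [0, 0, 0, 0, 1], [0, 0, 0, 0, 1], [0, 0, 0, 0, 1]])

```text
clock: 7.7
position: [0.5372, 0.2295, 0.0666]
ee_rot: [0.83, 0.557, 0.0, 0.0]
ft_force: [0.1, 0.4, 0.2]
grip_width: 0.997
grasp_force: 0.0
```

Emit:
carry_out(deltas=[[0, 0, -0.1, 0, 1], [0, 0, -0.3, 0, 1], [0, 0, -0.6, 0, 1], [0, 0, -1, 0, 1], [0, 0, -1, 0, 1], [0, 0, -1, 0, 1]])

```text
clock: 8.45
position: [0.5371, 0.2295, 0.217]
ee_rot: [0.83, 0.557, 0.0, 0.0]
ft_force: [0.9, -1.2, -0.4]
grip_width: 1.003
grasp_force: 0.0
```

Emit:
carry_out(deltas=[[-0.4, 0, 0, 0, 1], [-0.8, 0, 0, 0, 1], [-1, 0, 0, 0, 1], [-1, 0, 0, 0, 1]])

```text
clock: 8.95
position: [0.4795, 0.088, 0.2157]
ee_rot: [0.831, 0.556, -0.001, 0.0]
ft_force: [0.5, -0.6, 0.7]
grip_width: 0.999
grasp_force: 0.0
```

Emit:
carry_out(deltas=[[-0.4, 0, 0, 0, 1], [-0.8, 0, 0, 0, 1], [-1, 0, 0, 0, 1], [-1, 0, 0, 0, 1], [-1, 0, 0, 0, 1]])

```text
clock: 9.57
position: [0.4239, -0.0466, 0.2163]
ee_rot: [0.83, 0.558, 0.0, -0.0]
ft_force: [-0.1, -0.8, -0.4]
grip_width: 0.996
grasp_force: 0.0
```

Run:
```python
from h import *
out=[]
for c,(u,v) in(("scene",(300,205)),("top",(222,165))):
    p=camera(c)
    out.append(cv2.resize(p["img"][v-45:v+45,u-60:u+60,::-1],(400,300),interpolation=cv2.INTER_CUBIC))
    vv,uu=np.mgrid[v-60:v+60,u-70:u+70]
    X=cr(world(p,uu,vv)); P=X[(X[:,2]>.076)&(X[:,2]<.095)&(abs(X[:,0])<.05)&(abs(X[:,1])<.125)]
    h,e=np.histogram(P[:,1],np.arange(-.124,.125,.006)); print(c,"y",dict((float(round(a,3)),int(b)) for a,b in zip(e,h) if b))
    P=P[(P[:,1]>-.01)&(P[:,1]<.035)]
    h,e=np.histogram(P[:,0],np.arange(-.06,.06,.004)); print("  x",dict((float(round(a,3)),int(b)) for a,b in zip(e,h) if b))
cv2.imwrite("pics/done.png",np.hstack(out))
```

```text
scene y {-0.112: 39, -0.106: 41, -0.1: 24, -0.04: 8, -0.034: 42, -0.028: 41, -0.022: 5, -0.01: 13, -0.004: 21, 0.002: 23, 0.008: 24, 0.014: 22, 0.02: 22, 0.026: 11}
  x {-0.024: 9, -0.02: 17, -0.016: 3, -0.008: 6, -0.004: 8, 0.0: 12, 0.004: 14, 0.008: 16, 0.012: 13, 0.016: 21, 0.02: 16, 0.024: 1}
top y {-0.112: 39, -0.106: 49, -0.1: 33, -0.04: 1, -0.034: 50, -0.028: 47, -0.022: 11, -0.01: 12, -0.004: 25, 0.002: 24, 0.008: 23, 0.014: 28, 0.02: 23, 0.026: 12}
  x {-0.028: 10, -0.024: 11, -0.012: 2, -0.008: 23, -0.004: 18, 0.0: 17, 0.004: 21, 0.008: 21, 0.012: 18, 0.016: 6}
```

View pics/done.png

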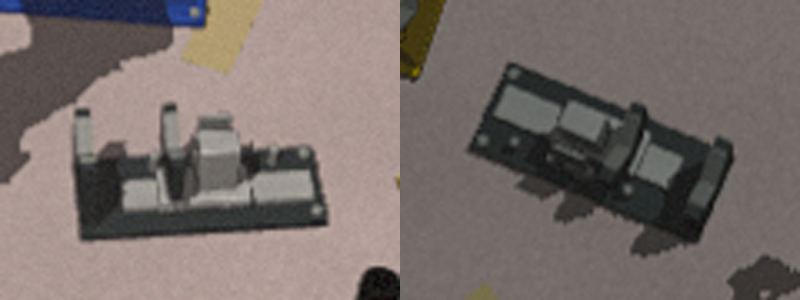

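The rest now sits 36 mm along at (215,150) in the left view. The tab is back out, at -28 to -20 mm with a gap to the lug, the same as at the start. The stop was not touched, so I'm handing in.

```bash
python3 -c "
from workcell import ticket
print(ticket.hand_in())"
```

```text
the job is handed in; nothing more can be done
None
```

I slid the V-rest one notch (about 36 mm) away from the fixed V-block and let go. The camera images show its tab sprung back out, I left the square-topped stop alone, and the job is handed in.

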